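# Refit the pulsator of a portable washer

## Robot

A 7-joint arm with a two-finger parallel gripper is mounted at the origin on the work surface. World frame = base frame: x ahead of the robot, y to its left, z up, the work surface at z = 0. Lengths are in m, angles in degrees, forces in N, time in s.
With the tool pointing down it reaches from about 0.425 to 0.875 m from the base axis. Payload 4.7 kg.
Tool frame: the origin (TCP) lies at the centre of the arm's flange, where the gripper is bolted on; the fingertips stand 182 mm ahead of it and the grasp point (between the pads) lies 164 mm ahead of it; z points along the fingers, y is the line along which they close (so a half turn about z gives the same grasp; the last joint's range is limited). The gripper opens to 87 mm and grips with 3 to 60 N. Pads are 19 mm wide; open, the fingers measure 117 mm over their backs; the gripper's body (75 mm by 190 mm) begins 51 mm behind the grasp point.
Start: joints at [-68.176, 18.392, -4.016, 83.108, 1.295, 78.541, -3.26], TCP at [0.233, 0.607, 0.405] pointing down, gripper open.
Joint ranges: [-163.93, 163.93], [-17.29, 119.83], [-79.2, 71.16], [3.27, 140.29], [-89.18, 269.18], [5.43, 117.66], [-154.24, 154.24]. Speed limits (degrees/s): [147.25, 147.25, 180, 180, 180, 180, 180].

## Interface

Orientations are given as [roll, pitch, yaw] about the fixed x, y, z axes, in that order (R = Rz(yaw) Ry(pitch) Rx(roll)).
In Python, from cell import env gives the robot as it stands. The module is installed in compiled form; this text tells all that it offers.
- The arm moves only by the tool step_arm, never from a script. Its argument "steps" is one flat list of numbers, 5 for each row, row after row: the opening, from 0 (shut) to 1 (fully open), then the shift along the tool's x, y, z in mm, then the turn about the tool's z in degrees. In form: [grip, dx, dy, dz, roll, grip, dx, dy, dz, roll, ...]. A call has 1 to 12 rows; each row shifts and turns the commanded pose from where the row before left it, along the tool's axes as they then stand; what a row does not reach is not made up. A row lasts 1/8 s, in which the tool goes at most 62.5 mm and 10.7 degrees, less where a joint would pass 70% of its speed; a pose out of reach is approached as far as the arm can. A call with a gripper value outside its range is refused whole. The fingers move at their own pace and stop on an object; "grip_force" is the grip in N (left out, the last holds). Time passes only in rows, so rows that do not move let the fingers close. It gives the time, the measured TCP pose, the force, the opening and the grip force at its end, in the units of the state.
- env.get_obs(): the state, without advancing time (a new reading comes with each control period).
- env.read_camera(name): name is "scene" or "side" or "wrist"; returns a dict with "image" (384x512x3 uint8, red, green, blue), "camera_matrix" (3x3 intrinsics, pixels), "distortion" ([k1, k2, p1, p2, k3] as OpenCV has them; the pictures are not rectified), "R" (3x3) and "t" (3): a world point X has camera coordinates R X + t. Camera axes: x right, y down, z forward; pixel columns grow to the right and rows downward; lengths in m; the calibration is good to about 2 mm. A picture is of the moment at which its call begins. There is no depth.
- env.sign_off(): hands the job in; it is judged then, once.
The state is a dict: "time_s": time; "qpos": joint angles; "joint_velocities": joint speeds; "effort": joint torques, N m; "tool_pos": TCP position; "tool_rot": TCP orientation; "force": force on the tool from outside, world axes, zero at the start; "wrist_torque": the same for the moment, N m; "grip_width": finger opening in m; "grasp_force": force on a finger pad.
Only numpy, scipy, OpenCV 4.12 (cv2) and the standard library are available. Lean on these libraries where they do the work, as an engineer would, in place of code of your own. Each camera call takes 0.05 s, during which the arm holds its last target. There are 200 camera calls.

## Task

Put the washing pulsator that dried on the rubber mat back into the tub of the portable washer: set it upright over the drive shaft and, pressing only lightly, turn it just until its square bore finds the square shaft, then let it down fully home on the bearing boss and let go. Feel for the drop and stop turning there: never force it down, wring the shaft or let it fall, and leave everything else on the shelf where it is.

Things in the scene. Friction and masses are not known exactly. Their poses are not given: they have to be found in the camera images.
- pulsator: Grey plastic pulsator (wash impeller), 0.12 to 0.26 kg: a disc 124 mm across, its flat top 29 mm above its underside, with a straight grip ridge over the centre along its x axis and four low vanes (35 mm high) at 50 degrees to the ridge. Origin: centre of the underside (foot of hub and ribs); z up, upright at the start.
- ridge (a point): Centre of the top of the pulsator's grip ridge, 61 mm above its underside, axes as the pulsator. The ridge is 18 mm thick (along y) and 64 mm long (along x) at full height; beyond that, lower tails 14 mm thick and 40 mm high reach 52 mm from the centre.
- bore (a point): Mouth of the pulsator's bore: on its axis, at the underside (same point as its origin). A square blind hole 23.6 mm wide and 25 mm deep, hidden from above; the angle of the square to the ridge is not known, and the axes of this point do not show it.
- washer: White portable washer, folded down, fixed where it stands: round, 274 mm across the rim, 124 mm high, two carrying lugs on the rim (312 mm over them). Origin: centre of its underside, z up along the tub axis. The tub is open on top, about 236 mm wide inside, its floor 60 mm above the underside.
- seat (a point): On the tub axis, at the top of the bearing boss (52 mm across, fixed, 66 mm above the washer's underside), z up: the pulsator's origin lies here when fully home. If bore and square do not match, the pulsator stays up on the end of the square, 8 to 14 mm too high; they match to within a few degrees, every quarter turn.
- drive (a point): Foot of the steel drive shaft, on the tub axis at the tub floor, 60 mm above the washer's underside. The shaft is a 22 mm square that ends 8 to 14 mm above the boss (settled mounts, height not known), with a round nose 9 mm high on top, 21.6 mm across and tapering to 13 mm over its last 4 mm.
- unit (a point): Drive unit under the tub floor, on the tub axis 30 mm above the washer's underside. Pushed down, its rubber mounts let the shaft yield about 15 N per mm for up to 4 mm, and spring back. The shaft has stopped at an unknown angle and the drive holds it with about 0.4 N m: light rubbing does not turn it, and wringing it round with the pulsator once keyed loads the key with over 30 N.
- mat: Black rubber mat 190 x 170 mm, 6 mm thick, fixed, on which the pulsator lies at the start. Origin: centre of its underside.
- peg_basket: Bystander: yellow plastic peg basket 200 x 140 mm, 85 mm high, with a handle up to 119 mm. Origin: centre of its underside.
- glass_bowl: Bystander: glass bowl 120 mm across, 55 mm high. Origin: centre of its underside.
- peg_jar: Bystander: wooden jar of clothes pegs, 72 mm across, 125 mm high with the pegs. Origin: centre of its underside.
- soap_dish: Bystander: white dish 110 x 80 mm with a bar of soap, 36 mm high. Origin: centre of its underside.
- detergent: Bystander: white detergent bottle 76 mm across, 230 mm high. Origin: centre of its underside.
- scrub_brush: Bystander: wooden scrubbing brush 150 x 55 mm, 40 mm high. Origin: centre of its underside.
- strainer: Bystander: grey perforated strainer disc 110 mm across, 6 mm thick, with a round knob 20 mm wide up to 26 mm; smaller and flatter than the pulsator and without a ridge. Origin: centre of its underside.
There are look-alikes about, which are no part of the job. What is shaped like the pulsator but blue or green is not meant.

How it is judged (in metres and radians):
On the way:
1. the pulsator is held upright over the drive shaft (contact force between the fingers and pulsator above 1 N and horizontal distance between pulsator and seat below 0.006 m and z of pulsator in the frame of seat between 0.006 and 0.026 m and angle between pulsator's own z axis and vertical below 0.15 rad).
At the end, for the whole second after the job is handed in: The pulsator sits fully home on the drive shaft: its origin within 4 mm sideways and 3 mm in height of the seat point, upright to 0.06 rad, at rest and released; the bystanders stand where they stood (horizontal distance between pulsator and seat below 0.004 m and z of pulsator in the frame of seat between -0.003 and 0.003 m and angle between pulsator's own z axis and vertical below 0.06 rad and linear speed of pulsator below 0.02 m/s); the robot touches nothing.
It fails at once if the pulsator is forced or wrung: contact with the washer of more than 25 N while it still stands more than 5 mm too high, or of more than 45 N at any time ((contact force between pulsator and washer above 25 N and z of pulsator in the frame of seat above 0.005 m) or contact force between pulsator and washer above 45 N).
It fails at once if the pulsator is dropped: falling free of the fingers faster than 0.6 m/s (contact force between the fingers and pulsator below 0.05 N and linear speed of pulsator above 0.6 m/s).
It fails at once if a bystander is shifted by more than 20 mm (distance of any of peg_basket, glass_bowl, peg_jar, soap_dish, detergent, scrub_brush, strainer from where it was at the start of the episode above 0.02 m).
It also fails if it takes over 72 s, if anything falls off the work surface, if the arm or the gripper's body presses on something with over 40 N, if the wrist force passes 120 N, or if a joint passes its speed limit or range.

## Working session

There is one attempt and no reset: what is moved stays moved. The work goes in short steps, Python scripts to look and compute and a tool call to move; the robot and the scene stay as the last step left them, time stands still between calls to the robot, and variables do not carry over. Pictures are saved under pics/ and viewed, at most 10 in all, crops included, and the job is handed in when it is done.

Besides the shell and the picture viewer there is one more tool, called as name(argument=value, ...) on one line, values as JSON. step_arm: Moves the arm, as the interface text tells. Its arguments: {"type":"object","properties":{"steps":{"type":"array","items":{"type":"number"}},"grip_force":{"type":"number"}},"required":["steps"]}

```bash
mkdir -p pics; cat > h.py <<'E'
import numpy as np, cv2
from cell import env
def cam(n,f=None):
    c=env.read_camera(n)
    if f: cv2.imwrite('pics/'+f,c['image'][:,:,::-1])
    return c
def ray(c,px,z):
    """world points at height z for pixels"""
    p=cv2.undistortPoints(np.array(px,float).reshape(-1,1,2),np.array(c['camera_matrix']),np.array(c['distortion'])).reshape(-1,2)
    R=np.array(c['R']);t=np.array(c['t']);C=-R.T@t
    d=np.c_[p,np.ones(len(p))]@R
    return C+d*((z-C[2])/d[:,2])[:,None]
def proj(c,X):
    return cv2.projectPoints(np.array(X,float).reshape(-1,1,3),cv2.Rodrigues(np.array(c['R']))[0],np.array(c['t']),np.array(c['camera_matrix']),np.array(c['distortion']))[0].reshape(-1,2)
E
python3 - <<'E'
from h import *
print(env.get_obs())
ims=[cam(n)['image'] for n in('scene','side')]
c=cam('scene');print(-np.array(c['R']).T@c['t'])
cv2.imwrite('pics/a.png',ims[0][:,:,::-1]);cv2.imwrite('pics/b.png',ims[1][:,:,::-1])
E
```

```text
{'time_s': 0.0, 'qpos': array([-68.17554028,  18.43805569,  -4.01289148,  83.17705485,
         1.2940591 ,  78.53810345,  -3.26060977]), 'joint_velocities': array([ 5.01588316e-02,  1.05121758e-02, -3.57717335e-02, -1.83033610e-02,
        8.27965630e-02, -2.69849703e-02, -5.21221907e-05]), 'effort': array([ 8.68834468e-05, -4.91286564e+01, -4.04148744e-01, -3.12525237e+01,
       -6.40314817e-02,  4.34589351e-02,  1.79501649e-04]), 'tool_pos': array([0.2330912 , 0.60654319, 0.40365331]), 'tool_rot': array([-1.79891964e+02,  5.65327818e-03,  1.58982040e+02]), 'force': array([-0.38569902, -0.15908526,  0.61339236]), 'wrist_torque': array([-0.04107472,  0.00045799, -0.02346486]), 'grasp_force': 0.0, 'grip_width': 0.08698586490994732}
[1.60293596 0.69105958 1.12175507]
```

View pics/a.png

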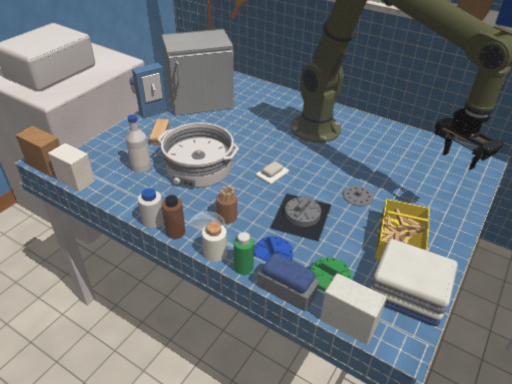

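View pics/b.png

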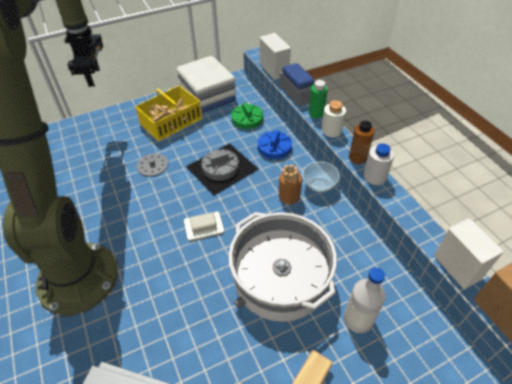

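The two views show these candidates:
- Grey ridged disc on the black mat: scene (303,211), side (221,164).
- Grey strainer: scene (357,196).
- Blue look-alike: scene (273,250).
- Green look-alike: scene (330,272).

The description fits the grey disc on the mat. The washer is at scene (199,155), and its shaft shows in the side view at about (282,267). I'll check the disc in a close crop.

```bash
python3 - <<'E'
from h import *
s=cam('scene');d=cam('side')
print('puls',ray(s,[(303,210)],.035),ray(d,[(221,164)],.035))
print('shaft top',ray(s,[(199,154)],.083),ray(d,[(282,266)],.083))
a=cv2.resize(s['image'][180:245,262:347],None,fx=5.5,fy=5.5,interpolation=3)
b=cv2.resize(d['image'][135:200,178:263],None,fx=5.5,fy=5.5,interpolation=3)
e=cv2.resize(d['image'][205:325,220:345],None,fx=4.5,fy=4.5,interpolation=3)
cv2.imwrite('pics/c.png',np.vstack([a,b])[:,:,::-1][:600*2]);
x=np.vstack([a,b]);x=cv2.resize(x,None,fx=.82,fy=.82)
cv2.imwrite('pics/c.png',x[:,:,::-1])
E
```

```text
puls [[0.53429698 0.22318095 0.035     ]] [[0.521485   0.20196325 0.035     ]]
shaft top [[ 0.52686504 -0.22983168  0.083     ]] [[ 0.50297645 -0.2601539   0.083     ]]
```

View pics/c.png

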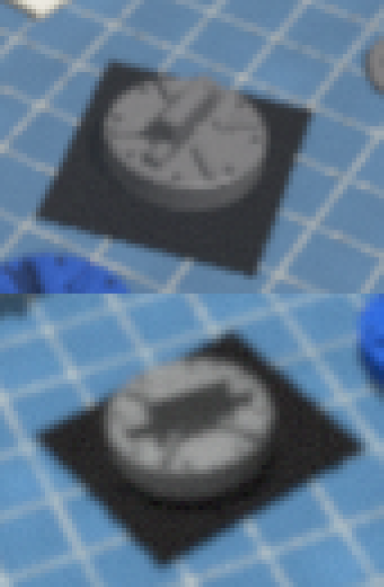

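The crop confirms the choice: a grey disc with a straight grip ridge on the black mat. Next is a move over it for a wrist view.

step_arm(steps=[1, -42, -26, 0, 0, 1, -42, -26, 0, 0, 1, -42, -26, 0, 0, 1, -42, -26, 0, 0, 1, -42, -26, 0, 0, 1, -42, -26, 0, 0, 1, -42, -26, 0, 0, 1, -42, -26, 0, 0, 1, -42, -26, 0, 0, 1, -38, -26, 0, 0, 1, 0, 0, 0, 0])

```text
time_s: 1.62
tool_pos: [0.5304, 0.2102, 0.4048]
tool_rot: [-179.9, 0.1, 158.5]
force: [-0.7, -0.4, 0.5]
grip_width: 0.0873
grasp_force: 0.0
```

```bash
python3 - <<'E'
from h import *
o=env.get_obs();print(o['time_s'],o['tool_pos'],o['tool_rot'],o['force'])
w=cam('wrist','d.png');print(w['camera_matrix'],w['distortion'],-np.array(w['R']).T@w['t'])
s=cam('scene');d=cam('side')
def tri(p,q):
    A=ray(s,[p],0)[0];B=ray(s,[p],.2)[0];C=ray(d,[q],0)[0];D=ray(d,[q],.2)[0]
    u=B-A;v=D-C;k=np.linalg.lstsq(np.c_[u,-v],C-A,rcond=None)[0];return A+k[0]*u,C+k[1]*v
print(tri((303,210),(220.5,162.5)),tri((199,154),(282,266)))
E
```

```text
1.625 [0.53035677 0.21021665 0.40484766] [-1.79922120e+02  1.03308149e-01  1.58522006e+02] [-0.72797901 -0.35620251  0.5442543 ]
[[276.18825238   0.         251.81821528]
 [  0.         276.18825238 190.62091453]
 [  0.           0.           1.        ]] [-0.05682055  0.          0.          0.          0.        ] [0.46097729 0.23786257 0.38540043]
(array([0.52522309, 0.21920816, 0.02577228]), array([0.52584387, 0.21862838, 0.02541146])) (array([ 0.50660949, -0.24716619,  0.06344686]), array([ 0.50937381, -0.24983976,  0.06295345]))
```

View pics/d.png

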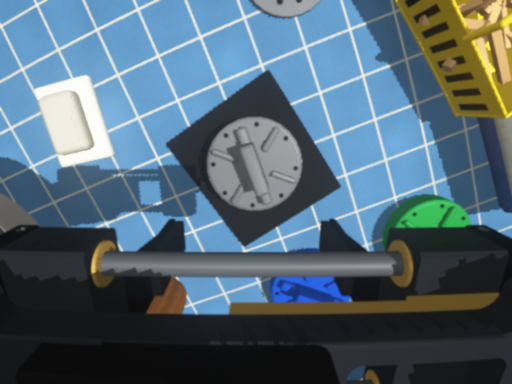

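The wrist view shows the disc at about (254,163) and the ridge running from (241,130) to (267,203). I'll measure both.

```bash
python3 - <<'E'
from h import *
w=cam('wrist');im=w['image'];g=cv2.cvtColor(im,cv2.COLOR_RGB2GRAY)
m=np.zeros_like(g);cv2.circle(m,(254,163),54,255,-1)
b=((g>75)&(m>0)&((im.max(2).astype(int)-im.min(2))<40)).astype(np.uint8)
n,l,st,ce=cv2.connectedComponentsWithStats(b);k=1+st[1:,4].argmax()
c=cv2.findContours((l==k).astype(np.uint8),cv2.RETR_EXTERNAL,cv2.CHAIN_APPROX_NONE)[0][0]
h=cv2.convexHull(c).reshape(-1,2);print(cv2.fitEllipse(h),st[k])
P=ray(w,h,.035)[:,:2];(x,y),r=cv2.minEnclosingCircle(P.astype(np.float32));print('centre',x,y,r,cv2.fitEllipse(P.astype(np.float32)))
e=ray(w,[(241,130),(267,201)],.046);print('ridge',e,np.degrees(np.arctan2(*(e[1]-e[0])[[1,0]])))
z=cv2.resize(im[105:220,195:315],None,fx=5,fy=5,interpolation=3)
cv2.imwrite('pics/e.png',z[:,:,::-1])
E
```

```text
((250.44837951660156, 167.42906188964844), (94.0794906616211, 95.3375244140625), 94.4610824584961) [ 203  121   96   94 6985]
centre 0.5254620313644409 0.2156037986278534 0.062198203057050705 ((0.5253523588180542, 0.2153954952955246), (0.12328126281499863, 0.1238633394241333), 74.62162017822266)
ridge [[0.47372938 0.22308303 0.046     ]
 [0.56952362 0.22139351 0.046     ]] -1.0104178431091808
```

View pics/e.png

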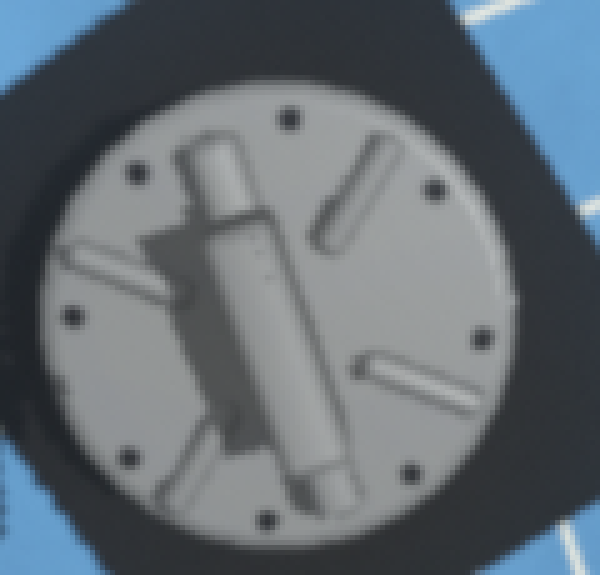

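```bash
python3 - <<'E'
from h import *
w=cam('wrist')
def a(p,z):
    e=ray(w,p,z);print(e.mean(0),np.degrees(np.arctan2(*(e[1]-e[0])[[1,0]])),np.linalg.norm(e[1]-e[0]))
a([(242.6,149.8),(258,197)],.067)
a([(238.5,131.5),(265,206)],.046)
o=env.get_obs();print(o['qpos'],o['tool_pos'],o['tool_rot'])
R=cv2.Rodrigues(np.array([0,0,np.radians(o['tool_rot'][2])]))[0]@np.diag([1,-1,-1])
print(R.T@(np.array([.5253,.2155,.227])-o['tool_pos']))
E
```

```text
[0.52392128 0.21652055 0.067     ] -3.2754358214066617 0.05977827368299106
[0.52446284 0.21857589 0.046     ] -1.637310289090372 0.10076592129237706
[-37.86923673   8.57637446  14.37247855  95.36876732  -2.22393673
  76.33762383  46.01764141] [0.5274215  0.21646919 0.40470288] [ 1.79977557e+02 -3.36125033e-02  1.59142717e+02]
[ 0.00163741 -0.00166103  0.17770288]
```

step_arm(steps=[1, 1.6, -1.7, 0, 0, 1, 0, 0, 25, -9.4, 1, 0, 0, 35, -9.3, 1, 0, 0, 35, 0, 1, 0, 0, 25, 0, 1, 0, 0, 10, 0, 1, 0, 0, 0, 0, 1, 0, 0, 0, 0])

```text
time_s: 2.88
tool_pos: [0.5266, 0.2142, 0.2761]
tool_rot: [179.9, 0.1, 177.7]
force: [0.2, 0.2, 0.1]
grip_width: 0.0872
grasp_force: 0.0
```

```bash
python3 - <<'E'
from h import *
w=cam('wrist','f.png')
o=env.get_obs();print(o['qpos'],o['tool_pos'],o['tool_rot'],o['force'])
E
```

```text
[-35.99644007  14.15395788  12.76290043 104.2415713   -3.52782316
  61.84194389  65.74787326] [0.52660156 0.21419835 0.27618106] [1.79925314e+02 1.23476603e-01 1.77698002e+02] [-0.47312355 -0.50396591 -0.47301584]
```

View pics/f.png

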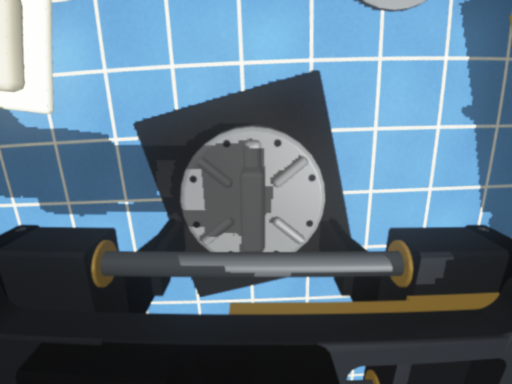

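The ridge is vertical in the picture at column 253, between the fingers. I'll go down and grip.

step_arm(steps=[1, 1.3, 1.3, 20, 0, 1, 0, 0, 20, 0, 1, 0, 0, 9, 0, 1, 0, 0, 0, 0, 0.5, 0, 0, 0, 0, 0, 0, 0, 0, 0, 0, 0, 0, 0, 0, 0, 0, 0, 0, 0, 0, 0, 0, 0, 0, 0, 0, 0, 0, 0], grip_force=25)

```text
time_s: 4.18
tool_pos: [0.5249, 0.2152, 0.2258]
tool_rot: [180.0, 0.0, 177.7]
force: [-0.3, 0.1, -0.0]
grip_width: 0.0351
grasp_force: 0.0
```

step_arm(steps=[0, 0, 0, 0, 0, 0, 0, 0, 0, 0, 0, 0, 0, 0, 0, 0, 0, 0, 0, 0, 0, 0, 0, -5, 0, 0, 0, 0, -20, 0, 0, 0, 0, -40, 0, 0, 0, 0, -50, 0, 0, 0, 0, -45, 0, 0, 0, 0, 0, 0, 0, 0, 0, 0, 0])

```text
time_s: 5.55
tool_pos: [0.5244, 0.215, 0.3849]
tool_rot: [-180.0, -0.1, 177.7]
force: [-0.6, 0.2, -2.1]
grip_width: 0.018
grasp_force: 25.0
```

```bash
python3 - <<'E'
from h import *
o=env.get_obs();print(o['qpos'],o['tool_pos'],o['tool_rot'],o['force'],o['grip_width'],o['grasp_force'])
R=cv2.Rodrigues(np.array([0,0,np.radians(o['tool_rot'][2])]))[0]@np.diag([1,-1,-1])
print(R.T@(np.array([.508,-.248,.385])-o['tool_pos']))
s=cam('scene');d=cam('side')
a=cv2.resize(s['image'][115:195,155:245],None,fx=6.6,fy=6.6,interpolation=3)[:,:400]
a=cv2.resize(s['image'][115:195,155:245],(450,400),interpolation=3)
b=cv2.resize(d['image'][200:320,222:342],(400,400),interpolation=3)[:,:350]
cv2.imwrite('pics/g.png',np.hstack([a,b])[:,:,::-1])
E
```

```text
[-36.77648303   8.83421534  13.12204555  97.32676467  -2.08055785
  74.15983933  64.44983076] [0.52443113 0.2150467  0.38485709] [-1.79966266e+02 -7.66471733e-02  1.77683569e+02] [-0.60490425  0.18056755 -2.13951021] 0.01796112793754472 24.96448074001819
[-2.29787799e-03 -4.63332434e-01 -1.42905724e-04]
```

View pics/g.png

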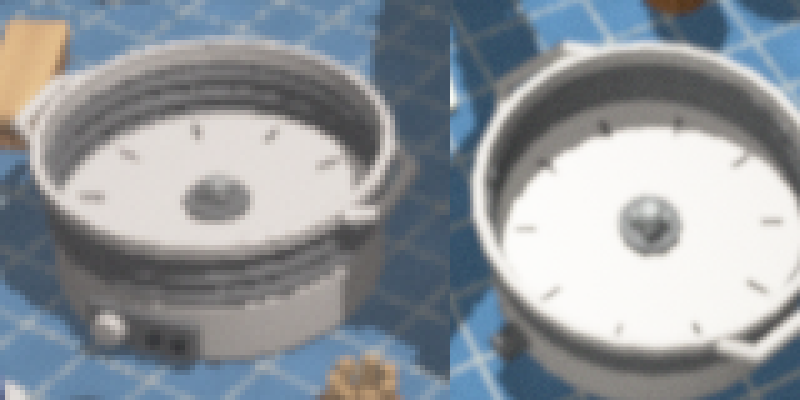

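```bash
python3 - <<'E'
from h import *
s=cam('scene');d=cam('side')
print('boss',ray(s,[(198.4,155.5)],.07),ray(d,[(281.4,268)],.07))
print('detergent cap',ray(s,[(132,119)],.23),ray(d,[(376,274)],.23))
print('jar top',ray(s,[(228,190)],.12),ray(d,[(291,171)],.12))
E
```

```text
boss [[ 0.5222605  -0.23733953  0.07      ]] [[ 0.50286343 -0.25807968  0.07      ]]
detergent cap [[ 0.64617214 -0.42601171  0.23      ]] [[ 0.62752776 -0.44312105  0.23      ]]
jar top [[0.6704724  0.00631063 0.12      ]] [[ 0.67137733 -0.00167745  0.12      ]]
```

step_arm(steps=[0, -6, -20, -10, 0, 0, -12, -44, -5, 0, 0, -12, -44, 0, 0, 0, -12, -44, 0, 0, 0, -12, -44, 0, 0, 0, -12, -44, 0, 0, 0, -12, -44, 0, 0, 0, -12, -44, 0, 0, 0, -12, -44, 0, 0, 0, -12, -44, 0, 0, 0, -9, -32, 0, 0, 0, -2, -10, 0, 0])

```text
time_s: 7.25
tool_pos: [0.63, -0.2519, 0.401]
tool_rot: [-179.9, -0.0, 177.4]
force: [-0.1, -0.6, -1.8]
grip_width: 0.0174
grasp_force: 25.0
```

step_arm(steps=[0, 0, 0, 0, 0, 0, 0, 0, 0, 0, 0, 0, 0, 0, 0])

```text
time_s: 7.62
tool_pos: [0.6316, -0.2458, 0.401]
tool_rot: [179.9, 0.0, 177.8]
force: [-0.3, 0.5, -1.7]
grip_width: 0.0177
grasp_force: 25.0
```

```bash
python3 - <<'E'
from h import *
w=cam('wrist','i.png')
o=env.get_obs();print(o['qpos'],o['tool_pos'],o['tool_rot'],o['force'])
E
```

```text
[ -2.91976307  23.49863469  30.02706937  80.04991605 -11.75798212
  79.54080865 114.97953872] [ 0.6315132  -0.24598342  0.40097445] [1.79953511e+02 2.00176958e-02 1.77809699e+02] [-0.71467979  0.34580402 -2.45759159]
```

View pics/i.png

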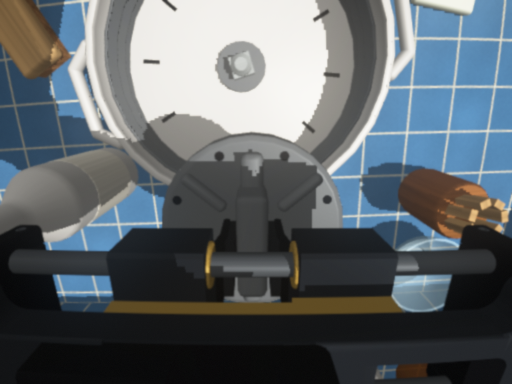

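The boss is at (241,66), and the square shaft shows on it, rotated. The disc's upper arc peaks at (252,133). I'll zoom in on the shaft and fit both circles.

```bash
python3 - <<'E'
from h import *
from scipy.optimize import least_squares
w=cam('wrist');im=w['image'];g=cv2.cvtColor(im,cv2.COLOR_RGB2GRAY)
z=cv2.resize(im[36:96,206:276],None,fx=9,fy=9,interpolation=cv2.INTER_CUBIC)
cv2.imwrite('pics/j.png',z[:,:,::-1])
b=np.zeros_like(g);b[30:100,206:276]=(g[30:100,206:276]<0.88*np.median(g[30:100,165:200]))
n,l,st,ce=cv2.connectedComponentsWithStats(b);k=l[66,220] or 1+st[1:,4].argmax()
c=cv2.convexHull(cv2.findContours((l==k).astype(np.uint8),0,1)[0][0])
print(st[k],cv2.fitEllipse(c)); P=ray(w,c,.066)[:,:2].astype(np.float32);print('boss',cv2.fitEllipse(P))
o=env.get_obs();print(o['tool_pos'],o['tool_rot'])
# disc arc: strongest radial gradient about predicted circle
T=o['tool_pos'];zt=T[2]-.1908
gs=cv2.GaussianBlur(g,(3,3),0).astype(float);pts=[]
for a in np.radians(np.arange(110,251,4)):   # world direction toward -x
    r=np.arange(.054,.072,.0005);X=np.c_[T[0]+r*np.cos(a),T[1]+r*np.sin(a),np.full(len(r),zt)]
    q=proj(w,X).astype(np.float32)
    v=cv2.remap(gs,q[:,0],q[:,1],1).ravel();d=abs(np.gradient(v));i=d.argmax();pts.append((np.degrees(a),r[i]*1e3,X[i,0],X[i,1]))
pts=np.array(pts);print(pts[:,:2].round(1).tolist())
s=least_squares(lambda p:np.hypot(pts[:,2]-p[0],pts[:,3]-p[1])-.062,T[:2],loss='soft_l1',f_scale=.001)
print('disc centre',s.x,'minus tool',s.x-T[:2])
E
```

```text
[ 215   41   51   52 2039] ((240.24998474121094, 66.45710754394531), (50.49421310424805, 51.81840133666992), 10.109033584594727)
boss ((0.5107792615890503, -0.2536296248435974), (0.05186879262328148, 0.05389381945133209), 9.631988525390625)
[ 0.63146167 -0.24629041  0.40097284] [1.79969758e+02 1.81380093e-02 1.77788178e+02]
[[110.0, 55.5], [114.0, 58.5], [118.0, 66.0], [122.0, 55.5], [126.0, 61.0], [130.0, 56.0], [134.0, 61.0], [138.0, 55.0], [142.0, 54.0], [146.0, 61.5], [150.0, 62.0], [154.0, 62.0], [158.0, 62.0], [162.0, 62.0], [166.0, 62.5], [170.0, 62.0], [174.0, 62.5], [178.0, 62.5], [182.0, 62.0], [186.0, 62.0], [190.0, 62.0], [194.0, 62.0], [198.0, 62.0], [202.0, 54.5], [206.0, 61.5], [210.0, 61.5], [214.0, 55.0], [218.0, 58.0], [222.0, 64.5], [226.0, 60.5], [230.0, 55.0], [234.0, 60.5], [238.0, 60.5], [242.0, 67.0], [246.0, 55.0], [250.0, 68.5]]
disc centre [ 0.63203749 -0.2468123 ] minus tool [ 0.00057581 -0.00052189]
```

View pics/j.png

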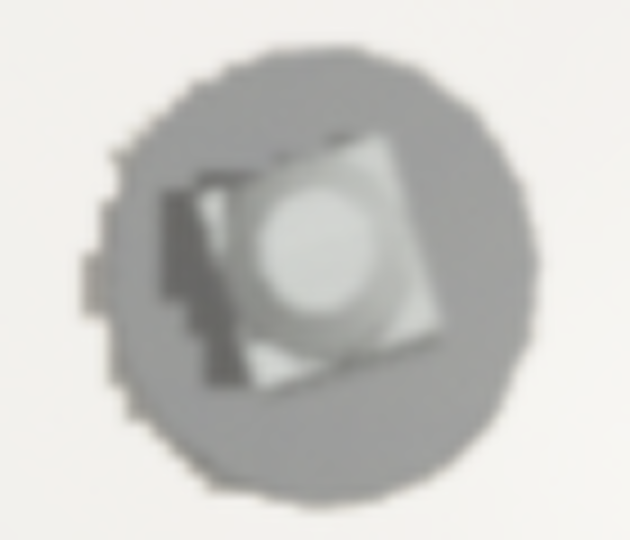

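```bash
python3 - <<'E'
from h import *
w=cam('wrist')
print('boss',ray(w,[(241.7,66.7)],.066),ray(w,[(241.7,66.4)],.065))
for z in(.083,.086,.089):print('nose',ray(w,[(241.3,63.8)],z))
for z in(.074,.077,.080):
    q=np.array([(377,133),(443,328),(258,388),(198,190)])/9+(206,36)
    X=ray(w,q,z);print('sq',X.mean(0),np.linalg.norm(X-np.roll(X,1,0),axis=1),[np.degrees(np.arctan2(*(X[(i+1)%4]-X[i])[[1,0]]))%90 for i in range(4)])
o=env.get_obs();print(o['tool_pos'],o['tool_rot'],o['force'])
R=cv2.Rodrigues(np.array([0,0,np.radians(o['tool_rot'][2])]))[0]@np.diag([1,-1,-1])
print(R.T@(np.array([.5110-.0006,-.2523+.0005,.085+.021+.2198])-o['tool_pos']))
E
```

```text
boss [[ 0.51058123 -0.25235221  0.066     ]] [[ 0.51013332 -0.25236581  0.065     ]]
nose [[ 0.51031173 -0.25215251  0.083     ]]
nose [[ 0.51077891 -0.25206642  0.086     ]]
nose [[ 0.51124609 -0.25198034  0.089     ]]
sq [ 0.51002086 -0.25231292  0.074     ] [0.02137473 0.02236075 0.02249062 0.02255376] [np.float64(17.57259533333529), np.float64(14.772624941051973), np.float64(14.709832152395535), np.float64(14.183727439110143)]
sq [ 0.5104772 -0.2522278  0.077    ] [0.02116629 0.0221427  0.02227131 0.02233383] [np.float64(17.57259533333527), np.float64(14.772624941051845), np.float64(14.70983215239545), np.float64(14.183727439110157)]
sq [ 0.51093355 -0.25214267  0.08      ] [0.02095786 0.02192465 0.02205199 0.02211389] [np.float64(17.572595333335318), np.float64(14.772624941051973), np.float64(14.70983215239545), np.float64(14.183727439110129)]
[ 0.63141145 -0.24652032  0.40096746] [1.79975126e+02 1.76373715e-02 1.77765433e+02] [-0.69998096  0.15303152 -1.594876  ]
[ 0.12071358 -0.00999398  0.07516746]
```

step_arm(steps=[0, 15, -1, 0, 0, 0, 30, -2.5, 0, 0, 0, 36, -3, 0, 0, 0, 28, -2.4, 0, 0, 0, 12, -1, 0, 0, 0, 0, 0, 15, 0, 0, 0, 0, 25, 0, 0, 0, 0, 20, 0, 0, 0, 0, 10, 0, 0, 0, 0, 5, 0, 0, 0, 0, 0, 0, 0, 0, 0, 0, 0])

```text
time_s: 9.28
tool_pos: [0.5103, -0.2527, 0.3265]
tool_rot: [-180.0, 0.1, 177.7]
force: [-0.4, 0.6, -0.2]
grip_width: 0.0179
grasp_force: 25.0
```

step_arm(steps=[0, 0, 0, 0, 0, 0, 0, 0, 0, 0, 0, 0, 0, 0, 0])

```text
time_s: 9.65
tool_pos: [0.51, -0.2525, 0.3259]
tool_rot: [180.0, 0.0, 177.7]
force: [0.2, -0.0, -1.8]
grip_width: 0.0177
grasp_force: 25.0
```

```bash
cat > st.py <<'E'
from h import *
o=env.get_obs();print(o['time_s'],'j7',o['qpos'][6].round(1),o['tool_pos'].round(4),o['tool_rot'].round(2),o['force'].round(2),o['wrist_torque'].round(3),o['grasp_force'])
R=cv2.Rodrigues(np.array([0,0,np.radians(o['tool_rot'][2])]))[0]@np.diag([1,-1,-1])
print('to go mm',(R.T@(np.array([.5101,-.2517,.066+.2198])-o['tool_pos'])*1e3).round(1))
E
python3 st.py; python3 st.py
```

```text
9.65 j7 117.3 [ 0.51   -0.2525  0.3259] [1.7999e+02 2.0000e-02 1.7768e+02] [ 0.2  -0.05 -1.82] [ 0.01   0.043 -0.017] 24.964622841216624
to go mm [-0.1  0.8 40.1]
9.65 j7 117.3 [ 0.51   -0.2525  0.3259] [1.7999e+02 2.0000e-02 1.7768e+02] [ 0.2  -0.05 -1.82] [ 0.01   0.043 -0.017] 24.964622841216624
to go mm [-0.1  0.8 40.1]
```

step_arm(steps=[0, 0, 0.8, 8, 0, 0, 0, 0, 6, 0, 0, 0, 0, 3, 0, 0, 0, 0, 2, 0, 0, 0, 0, 2, 0, 0, 0, 0, 0, 0, 0, 0, 0, 0, 0])

```text
time_s: 10.52
tool_pos: [0.5101, -0.2517, 0.3049]
tool_rot: [-180.0, 0.0, 177.7]
force: [0.5, -0.3, -1.6]
grip_width: 0.0182
grasp_force: 25.0
```

```bash
python3 st.py
```

```text
10.525 j7 117.8 [ 0.5101 -0.2517  0.3049] [-1.8000e+02  2.0000e-02  1.7768e+02] [ 0.48 -0.33 -1.59] [-0.037  0.007  0.039] 24.964552014134824
to go mm [-0.  -0.  19.1]
```

step_arm(steps=[0, 0, 0, 1, 0, 0, 0, 0, 1, 0, 0, 0, 0, 1, 0, 0, 0, 0, 1, 0, 0, 0, 0, 0, 0])

```text
time_s: 11.15
tool_pos: [0.51, -0.2516, 0.3006]
tool_rot: [180.0, -0.0, 177.7]
force: [0.2, -1.1, -2.0]
grip_width: 0.0182
grasp_force: 25.0
```

```bash
python3 st.py
```

```text
11.15 j7 117.9 [ 0.51   -0.2516  0.3006] [ 1.7999e+02 -1.0000e-02  1.7769e+02] [ 0.2  -1.13 -1.96] [ 0.014 -0.025  0.033] 24.964593979530036
to go mm [-0.1 -0.1 14.8]
```

step_arm(steps=[0, 0, 0, 1, 0, 0, 0, 0, 1, 0, 0, 0, 0, 0, 0])

```text
time_s: 11.52
tool_pos: [0.51, -0.2516, 0.2986]
tool_rot: [180.0, -0.0, 177.7]
force: [1.0, 0.1, -1.8]
grip_width: 0.0181
grasp_force: 25.0
```

step_arm(steps=[0, 0, 0, 0.7, 0, 0, 0, 0, 0, 0])

```text
time_s: 11.78
tool_pos: [0.51, -0.2517, 0.298]
tool_rot: [180.0, -0.0, 177.7]
force: [0.4, -0.0, -2.8]
grip_width: 0.0178
grasp_force: 25.0
```

step_arm(steps=[0, 0, 0, 0.7, 0, 0, 0, 0, 0, 0])

```text
time_s: 12.02
tool_pos: [0.51, -0.2516, 0.2973]
tool_rot: [180.0, -0.0, 177.7]
force: [0.2, 0.7, -2.5]
grip_width: 0.0178
grasp_force: 25.0
```

step_arm(steps=[0, 0, 0, 0.5, 0, 0, 0, 0, 0, 0])

```text
time_s: 12.28
tool_pos: [0.51, -0.2516, 0.2968]
tool_rot: [180.0, -0.0, 177.7]
force: [-0.3, -0.0, -1.5]
grip_width: 0.018
grasp_force: 25.0
```

step_arm(steps=[0, 0, 0, 0.5, 0, 0, 0, 0, 0, 0])

```text
time_s: 12.52
tool_pos: [0.51, -0.2517, 0.2963]
tool_rot: [180.0, -0.0, 177.7]
force: [-0.4, 0.9, -3.1]
grip_width: 0.0178
grasp_force: 25.0
```

step_arm(steps=[0, 0, 0, 0.5, 0, 0, 0, 0, 0, 0])

```text
time_s: 12.78
tool_pos: [0.51, -0.2516, 0.2958]
tool_rot: [180.0, -0.0, 177.7]
force: [-0.0, 0.8, -1.9]
grip_width: 0.0179
grasp_force: 25.0
```

step_arm(steps=[0, 0, 0, 0.5, 0, 0, 0, 0, 0, 0])

```text
time_s: 13.02
tool_pos: [0.51, -0.2517, 0.2955]
tool_rot: [180.0, 0.0, 177.7]
force: [0.2, 0.7, -1.1]
grip_width: 0.0177
grasp_force: 25.0
```

step_arm(steps=[0, 0, 0, 0.4, 0, 0, 0, 0, 0, 0])

```text
time_s: 13.28
tool_pos: [0.5101, -0.2517, 0.2952]
tool_rot: [180.0, 0.0, 177.7]
force: [0.0, -0.3, 0.9]
grip_width: 0.0181
grasp_force: 25.0
```

step_arm(steps=[0, 0, 0, 0.4, 0, 0, 0, 0, 0, 0])

```text
time_s: 13.52
tool_pos: [0.5098, -0.2517, 0.2942]
tool_rot: [-180.0, -0.0, 177.7]
force: [-0.4, -0.6, -1.7]
grip_width: 0.0181
grasp_force: 25.0
```

step_arm(steps=[0, 0, 0, 0.4, 0, 0, 0, 0, 0, 0])

```text
time_s: 13.78
tool_pos: [0.5099, -0.2517, 0.2939]
tool_rot: [180.0, -0.0, 177.7]
force: [-1.3, -0.1, -1.8]
grip_width: 0.0179
grasp_force: 25.0
```

step_arm(steps=[0, 0, 0, 0.5, 0, 0, 0, 0, 0, 0])

```text
time_s: 14.02
tool_pos: [0.5099, -0.2517, 0.2935]
tool_rot: [180.0, -0.0, 177.7]
force: [-1.3, -0.7, -2.6]
grip_width: 0.0178
grasp_force: 25.0
```

step_arm(steps=[0, 0, 0, 0.5, 0, 0, 0, 0, 0, 0])

```text
time_s: 14.28
tool_pos: [0.5099, -0.2517, 0.2931]
tool_rot: [180.0, -0.0, 177.7]
force: [-0.9, -0.4, -1.6]
grip_width: 0.0179
grasp_force: 25.0
```

```bash
python3 st.py
```

```text
14.275 j7 118.1 [ 0.5099 -0.2517  0.2931] [ 1.8000e+02 -1.0000e-02  1.7768e+02] [-0.86 -0.42 -1.64] [-0.108  0.38   0.021] 24.965391070581973
to go mm [-0.2  0.   7.3]
```

step_arm(steps=[0, 0.5, 0, 0, 0, 0, 0, 0, 0, 0])

```text
time_s: 14.52
tool_pos: [0.5096, -0.2516, 0.2932]
tool_rot: [-180.0, 0.0, 177.7]
force: [-0.0, -1.0, -2.4]
grip_width: 0.0178
grasp_force: 25.0
```

```bash
python3 st.py
```

```text
14.525 j7 118.1 [ 0.5096 -0.2516  0.2932] [-1.8000e+02  3.0000e-02  1.7769e+02] [-0.   -0.98 -2.44] [-0.16   0.064 -0.029] 24.964971779845655
to go mm [-0.5 -0.   7.4]
```

step_arm(steps=[0, 0, -0.3, 0.6, 0, 0, 0, 0, 0, 0])

```text
time_s: 14.78
tool_pos: [0.5096, -0.2518, 0.2925]
tool_rot: [180.0, 0.0, 177.7]
force: [-0.8, 0.1, -2.2]
grip_width: 0.0179
grasp_force: 25.0
```

step_arm(steps=[0, 0, 0, 0.6, 0, 0, 0, 0, 0, 0])

```text
time_s: 15.02
tool_pos: [0.5096, -0.2518, 0.2919]
tool_rot: [180.0, 0.0, 177.7]
force: [-0.4, -0.7, -1.7]
grip_width: 0.0178
grasp_force: 25.0
```

```bash
python3 st.py
```

```text
15.025 j7 118.2 [ 0.5096 -0.2518  0.2919] [1.7999e+02 1.0000e-02 1.7769e+02] [-0.35 -0.71 -1.67] [0.056 0.033 0.034] 24.96469329111278
to go mm [-0.5  0.2  6.1]
```

step_arm(steps=[0, 0, 0, 0.7, 0, 0, 0, 0, 0, 0, 0, 0, 0, 0.5, 0, 0, 0, 0, 0, 0])

```text
time_s: 15.52
tool_pos: [0.5095, -0.2519, 0.2907]
tool_rot: [180.0, 0.0, 177.7]
force: [0.9, 0.3, -2.1]
grip_width: 0.0181
grasp_force: 25.0
```

step_arm(steps=[0, 0, 0, 0.7, 0, 0, 0, 0, 0, 0, 0, 0, 0, 0.5, 0, 0, 0, 0, 0, 0])

```text
time_s: 16.02
tool_pos: [0.5095, -0.2519, 0.2895]
tool_rot: [180.0, -0.0, 177.7]
force: [-0.1, 0.5, -1.9]
grip_width: 0.0179
grasp_force: 25.0
```

```bash
python3 st.py
```

```text
16.025 j7 118.3 [ 0.5095 -0.2519  0.2895] [180.    -0.   177.69] [-0.15  0.46 -1.89] [0.048 0.036 0.054] 24.964560577645898
to go mm [-0.6  0.3  3.7]
```

It has keyed without turning: it is well below the lowest possible square end, and the tool still carries the full weight. I'll keep lowering it lightly to the boss.

step_arm(steps=[0, 0, 0, 0.6, 0, 0, 0, 0, 0.6, 0, 0, 0, 0, 0.6, 0, 0, 0, 0, 0, 0])

```text
time_s: 16.52
tool_pos: [0.5095, -0.2519, 0.2877]
tool_rot: [180.0, -0.0, 177.7]
force: [0.6, 0.2, -2.0]
grip_width: 0.0178
grasp_force: 25.0
```

step_arm(steps=[0, 0, 0, 0.5, 0, 0, 0, 0, 0, 0])

```text
time_s: 16.77
tool_pos: [0.5095, -0.2519, 0.2872]
tool_rot: [180.0, -0.0, 177.7]
force: [-0.6, 0.1, -1.9]
grip_width: 0.0182
grasp_force: 25.0
```

step_arm(steps=[0, 0, 0, 0.5, 0, 0, 0, 0, 0, 0])

```text
time_s: 17.02
tool_pos: [0.5095, -0.2519, 0.2867]
tool_rot: [180.0, 0.0, 177.7]
force: [0.4, -0.4, -2.5]
grip_width: 0.0177
grasp_force: 25.0
```

step_arm(steps=[0, 0, 0, 0.5, 0, 0, 0, 0, 0, 0])

```text
time_s: 17.27
tool_pos: [0.5095, -0.2519, 0.2862]
tool_rot: [180.0, -0.0, 177.7]
force: [-0.5, -0.9, -1.8]
grip_width: 0.0175
grasp_force: 25.0
```

step_arm(steps=[0, 0, 0, 0.5, 0, 0, 0, 0, 0, 0])

```text
time_s: 17.52
tool_pos: [0.5095, -0.2519, 0.2858]
tool_rot: [180.0, 0.0, 177.7]
force: [0.1, 0.4, -2.5]
grip_width: 0.0176
grasp_force: 25.0
```

step_arm(steps=[0, 0, 0, 0.4, 0, 0, 0, 0, 0, 0])

```text
time_s: 17.77
tool_pos: [0.5095, -0.252, 0.2858]
tool_rot: [180.0, 0.0, 177.7]
force: [-1.4, 0.9, 2.0]
grip_width: 0.0177
grasp_force: 25.0
```

step_arm(steps=[0, 0, 0, 0.4, 0, 0, 0, 0, 0, 0])

```text
time_s: 18.02
tool_pos: [0.5095, -0.252, 0.2857]
tool_rot: [180.0, 0.0, 177.7]
force: [-1.4, 1.5, 5.5]
grip_width: 0.0182
grasp_force: 25.0
```

step_arm(steps=[0, 0, 0, 0.4, 0, 0, 0, 0, 0, 0])

```text
time_s: 18.27
tool_pos: [0.5095, -0.2521, 0.2857]
tool_rot: [180.0, 0.0, 177.7]
force: [-2.9, 1.8, 7.5]
grip_width: 0.0178
grasp_force: 25.0
```

It is solid at TCP z 0.2858, which is the seat height, with about 8 N of light contact. I'll ease off, release and rise.

step_arm(steps=[0, 0, 0, -0.8, 0, 0.3, 0, 0, 0, 0, 0.6, 0, 0, 0, 0, 0.6, 0, 0, 0, 0, 0.6, 0, 0, 0, 0, 0.6, 0, 0, -5, 0, 0.6, 0, 0, -15, 0, 0.6, 0, 0, -30, 0, 0.6, 0, 0, -40, 0, 0.6, 0, 0, -30, 0, 0.6, -50, 0, 0, 0, 0.6, -40, 0, 0, 0])

```text
time_s: 19.77
tool_pos: [0.6009, -0.2554, 0.4079]
tool_rot: [-180.0, 0.2, 177.7]
force: [1.0, -0.0, 0.9]
grip_width: 0.0523
grasp_force: 0.0
```

step_arm(steps=[0.6, -20, 0, 0, 0, 0.6, 0, 0, 0, 0, 0.6, 0, 0, 0, 0])

```text
time_s: 20.15
tool_pos: [0.6186, -0.2569, 0.406]
tool_rot: [-180.0, -0.0, 177.6]
force: [-0.2, 0.1, -0.0]
grip_width: 0.0519
grasp_force: 0.0
```

```bash
python3 st.py; python3 -c "
from h import *
w=cam('wrist')['image'];s=cam('side')['image']
a=cv2.resize(w,(512,384));b=cv2.resize(s[190:340,210:322],(287,384),interpolation=3)
cv2.imwrite('pics/k.png',np.hstack([a,b])[:,:,::-1])"
```

```text
20.15 j7 116.1 [ 0.6186 -0.2569  0.406 ] [-179.98   -0.    177.64] [-0.17  0.12 -0.04] [0.038 0.02  0.021] 0.0
to go mm [108.6   0.7 120.2]
```

View pics/k.png

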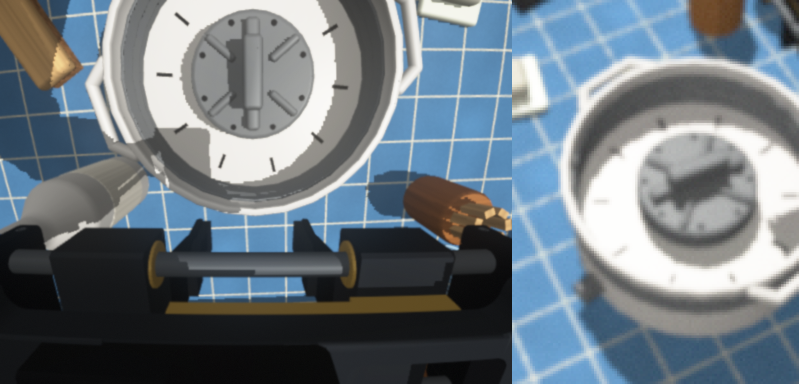

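The pulsator sits level in the centre of the tub at wrist (252,73), released, and nothing else has moved. I'm handing it in.

```bash
python3 -c "
from cell import env
print(env.sign_off())"
```

```text
the job is handed in; nothing more can be done
None
```

The pulsator is home on the bearing boss, level and released, after about 20 s of robot time; it keyed without being turned, contact read under 10 N, the bystanders in view hadn't moved, and the hand-in returned no verdict.

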